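Draw the griddle's crumb tray with the tray hook

TASK

Take the tray hook out of its wooden rest, hook it down through the finger hole of the griddle's crumb tray and draw the tray out, by feel, until it bears firmly on its sprung end stop: a steady pull of about 12 N there, never above 20 N. Then unhook, leaving the tray out against the stop, and put the hook back upright in the slot of its rest with its collar down on the wood. Do not touch the tray or the griddle with the fingers, and leave the egg cup and the spice jar where they stand.

Things in the scene. Friction and masses are not known exactly. Their poses are not given: they have to be found in the camera images.
- griddle: fixed low steel countertop griddle, 200 mm deep (x), 234 mm wide, top at 78 mm (rear lip 90 mm), with the crumb tray in it. Origin on the table under the middle of the tray bay; the tray slides out along its own -x (front, towards the robot). The bay spans y = -95 to +95 mm; a control box with a black knob lies beside it at -y. Turned by up to 0.2 rad.
- crumb_tray (a joint): how far the crumb tray is drawn out (m): 0 is fully home; it grows as the tray slides out along the griddle's -x. It starts 0 to 20 mm out, drags with about 3.5 N of friction and stays where it is left. The end stop inside is set differently each time, 40 to 105 mm out, and cannot be seen: it has to be felt.
- finger_hole (a point): centre of the round 26 mm finger hole in the tray's level pull tab, at the tab's upper face (52 mm above the table). The tab is 4 mm thick, 56 mm wide; its free front edge is 29 mm before this centre, the tray's front plate 29 mm behind it. Nothing lies under the tab. When the tray is home the hole is 132 mm before the griddle's origin. Axes as the griddle's.
- hook_rest: fixed wooden block 100 x 80 x 52 mm (x, y, z), origin at the centre of its underside, with an upright slot right through it, 32 mm (its x) by 20 mm (its y), centred on the block. The hook hangs in it by its collar.
- hook_grip (a point): middle of the tray hook's handle, an upright square wooden bar 20 x 20 mm from 27 mm below to 29 mm above this point. Underside of the collar 32 mm, of the toe 80 mm below it. Axes as the hook's, z up. In the rest this point stands 84 mm above the table, the shank's axis about 6 mm to the +x side of the slot's centre, so that shank and toe together are centred in the slot.
- hook_toe (a point): point in the hook's toe, on its centre line: 6 mm from the shank's axis along the hook's -x (the middle of the 20 mm that shank and toe cover together) and 76 mm below hook_grip. Axes as the hook's.
- tray_hook: the loose tray hook, about 0.14 kg: wooden handle, round steel collar 52 mm across and 5 mm thick under it, then a steel shank 8 mm across on the handle's axis, ending in a toe 8 mm thick that points along the hook's own -x and reaches 16 mm from the shank's axis. Origin on the shank's axis, level with the toe's underside (80 mm below hook_grip).
- egg_cup: small round metal cup, 67 mm across, 42 mm high, loose bystander; origin at the centre of its underside.
- spice_jar: spice jar, 44 mm across, 105 mm high, loose bystander; origin at the centre of its underside.
- stop_buffer (a joint): how far the drawn tray presses in the sprung end stop, hidden in the bay (m): 0 untouched, 0.012 pressed in solid. The spring adds 0.8 N to the pull for each mm (a 12 N pull gives about 10 mm). When the pull is let off, the tray springs back some 5 mm, then rests by its friction with the buffer still pressed in about 4 mm.

How it is judged:
On the way, in this order (a step that is already met when the one before it is completed fails the run):
1. the hook's toe has gone down through the finger hole, below the tab (z of hook_toe in the frame of finger_hole below -0.009 m and horizontal distance between hook_toe and finger_hole below 0.025 m), for 0.1 s.
2. the hook pulls the tray firmly onto its sprung stop (buffer pressed in over 6 mm, pull over 6 N) (value of joint stop_buffer above 0.006 m and z of hook_toe in the frame of finger_hole below -0.004 m and contact force between tray_hook and griddle above 6 N), for 0.2 s.
At the end, for the whole second after the job is handed in: The crumb tray is still out against its sprung stop (buffer pressed in by more than 0.5 mm), and the hook stands released, still and upright (within 0.08 rad) in the slot of its rest, collar on the wood (handle's middle 84 mm above the table, within 4 mm; toe within 14 mm of the block's centre) (value of joint stop_buffer above 0.0005 m and z of hook_grip in the frame of hook_rest between 0.08 and 0.088 m and horizontal distance between hook_toe and hook_rest below 0.014 m and angle between tray_hook's own z axis and vertical below 0.08 rad and linear speed of tray_hook below 0.02 m/s and contact force between the fingers and tray_hook below 0.1 N); the robot touches nothing.
It fails at once if the hook bears on the tray or the griddle with more than 20 N (contact force between tray_hook and griddle above 20 N).
It fails at once if the fingers touch the tray or the griddle (contact force between the fingers and griddle above 0.5 N).
It fails at once if the egg cup is moved more than 20 mm (distance of egg_cup from where it was at the start of the episode above 0.02 m).
It fails at once if the spice jar is moved more than 20 mm (distance of spice_jar from where it was at the start of the episode above 0.02 m).
It also fails if it takes over 72 s, if anything falls off the work surface, if the arm or the gripper's body presses on something with over 40 N, if the wrist force passes 120 N, or if a joint passes its speed limit or range.

ROBOT

A 7-joint arm with a two-finger parallel gripper is mounted at the origin on a cart in front of the work surface, level with it; the furniture and walls round the work are solid. World frame = base frame: x ahead of the robot, y to its left, z up, the work surface at z = 0. Lengths are in m, angles in rad, forces in N, time in s.
With the tool pointing down it reaches from about 0.4 to 0.875 m from the base axis. Payload 19.3 kg.
Tool frame: the origin (TCP) lies midway between the tips of the shut fingers; the grasp point (between the pads) lies 19 mm behind it (bot.pinch_z is the distance from the TCP to the grasp point, in m); z points along the fingers, y is the line along which they close (so a half turn about z gives the same grasp; the last joint's range is limited). The gripper opens to 85 mm and grips with 20 to 120 N. Pads are 22 mm wide; open, the fingers measure 114 mm over their backs; the gripper's body (76 mm by 85 mm) begins 54 mm behind the grasp point. The pads swing forward as they close: fully open they stand 13 mm farther back than shut.
Start: joints at [-1.329, 0.521, -0.036, 1.599, 0.021, 1.021, -0.113], TCP at [0.192, 0.595, 0.231] pointing down, gripper open.
Joint ranges: [-2.91, 2.91], [-0.3, 2.13], [-1.5, 1.42], [0.17, 2.43], [-1.26, 4.41], [0.16, 1.93], [-2.52, 2.52]. Speed limits (rad/s): [1.89, 1.89, 2.39, 2.39, 3.01, 3.01, 3.01].

INTERFACE

Orientations are given as [roll, pitch, yaw] about the fixed x, y, z axes, in that order (R = Rz(yaw) Ry(pitch) Rx(roll)).
In Python, from workcell import observe, viewer, bot gives the robot as it stands. The module is installed in compiled form; this text tells all that it offers.
- The arm moves only by the tool play_rows, never from a script. Its argument "motion" is a list of rows, each a list of 7 numbers: the shift along the tool's x, y, z in cm, then the turn, a rotation vector about the tool's x, y, z in rad, then the opening, from -1 (shut) to 1 (fully open), so that 0 is half open. A call has exactly 5 rows; each row is the pose to reach, as a shift and turn from the pose commanded when the call began, along the tool's axes at that moment; what a row does not reach only later rows make up. A row lasts 1/10 s, in which the tool goes at most 50 mm and 8.59 degrees, less where a joint would pass 70% of its speed; a pose out of reach is approached as far as the arm can. A call with a gripper value outside its range is refused whole. The fingers move at their own pace and stop on an object; "squeeze" is the grip in N (left out, the last holds). Time passes only in rows, so rows that repeat a pose let the fingers close, or fill a call up. It gives the time, the measured TCP pose, the force, the opening and the grip force at its end, in the units of the state.
- observe(): the state, without advancing time (a new reading comes with each control period).
- viewer.grab_frame(name): name is "scene" or "top" or "wrist"; returns (picture, depth): 420x560x3 uint8, red, green, blue; 420x560 float32, m along the optical axis (not along the pixel's ray), 0 where there is no reading.
- viewer.camera_info(name): a dict with "fx", "fy", "cx", "cy" (pixels), "R" (3x3) and "t" (3): a world point X has camera coordinates R X + t. Camera axes: x right, y down, z forward; pixel columns grow to the right and rows downward; lengths in m; the calibration is good to about 2 mm. A picture is of the moment at which its call begins: read the wrist's pose just before it. camera_info takes no time and is no camera call; for the wrist camera it gives the pose at the moment of the call.
- bot.job_done(): hands the job in; it is judged then, once.
The state is a dict: "clock": time; "qpos": joint angles; "qd": joint speeds; "joint_efforts": joint torques, N m; "position": TCP position; "tool_rot": TCP orientation; "force": force on the tool from outside, world axes, zero at the start; "moment": the same for the moment, N m; "grip_width": finger opening in m; "finger_force": force on a finger pad.
Only numpy, scipy, OpenCV 4.12 (cv2) and the standard library are available. Lean on these libraries where they do the work, as an engineer would, in place of code of your own. Each camera call takes 0.05 s, during which the arm holds its last target. There are 200 camera calls.

## Working session

There is one attempt and no reset: what is moved stays moved. The work goes in short steps, Python scripts to look and compute and a tool call to move; the robot and the scene stay as the last step left them, time stands still between calls to the robot, and variables do not carry over. Pictures are saved under pics/ and viewed, at most 10 in all, crops included, and the job is handed in when it is done.

Besides the shell and the picture viewer there is one more tool, called as name(argument=value, ...), one argument or row to a line, values as JSON. play_rows: Moves the arm, as the interface text tells. Its arguments: {"type":"object","properties":{"motion":{"type":"array"},"squeeze":{"type":"number"}},"required":["motion"]}

```bash
mkdir -p pics; cat > h.py <<'E'
import numpy as np, cv2
from workcell import observe, viewer, bot
def grab(name,fn=None):
    c=viewer.camera_info(name); p,d=viewer.grab_frame(name)
    if fn: cv2.imwrite('pics/'+fn,p[:,:,::-1])
    return p,d,c
def pts(d,c):
    v,u=np.mgrid[:d.shape[0],:d.shape[1]]
    X=np.stack([(u-c['cx'])/c['fx']*d,(v-c['cy'])/c['fy']*d,d],-1)
    return (X-c['t'])@np.array(c['R'])
def ray(c,u,v,z):
    R=np.array(c['R']);o=-R.T@c['t'];w=R.T@np.array([(u-c['cx'])/c['fx'],(v-c['cy'])/c['fy'],1])
    return o+w*(z-o[2])/w[2]
E
python3 - <<'E'
from h import *
for n in ('scene','top'):
    p,d,c=grab(n,n+'0.png'); np.savez(n+'0.npz',p=p,d=d,**{k:c[k] for k in c})
s=observe();print(s['clock'],s['position'],s['tool_rot'],s['force'],s['grip_width'])
E
```

```text
0.1 [0.19168095 0.59455959 0.23078556] [-3.14055744e+00  1.07167229e-04  2.82981397e+00] [-0.45751418 -0.16298987 -0.00472078] 0.08542616143863697
```

View pics/top0.png

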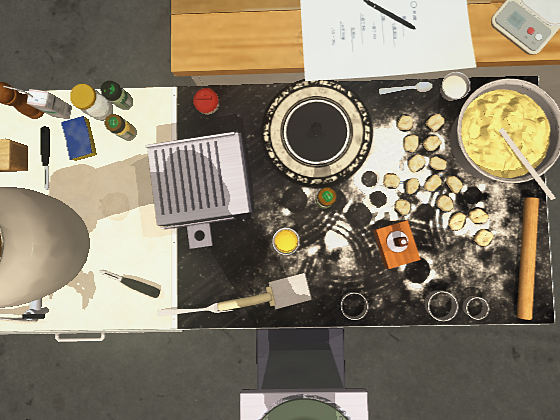

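View pics/scene0.png

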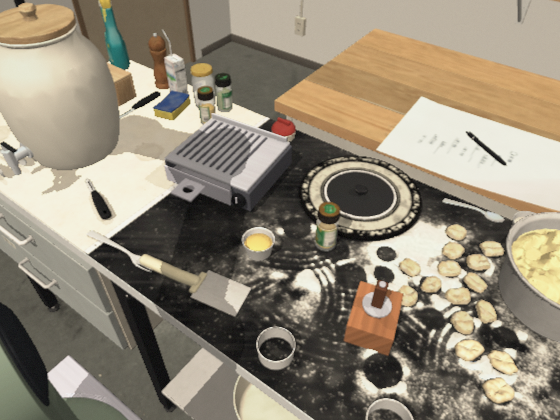

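The top view shows the griddle around (197,180), its tab hole near (200,237), the hook in its rest near (398,242), the egg cup at (286,240) and the jar at (327,197). Next I measure these.

```bash
python3 - <<'E'
from h import *
f=np.load('top0.npz');p,d=f['p'],f['d'];c={k:f[k] for k in('fx','fy','cx','cy','R','t')}
P=pts(d,c)
print('cam',-c['R'].T@c['t'],c['fx'], c['R'])
# rest: orange, top height ~0.052
hsv=cv2.cvtColor(p,cv2.COLOR_RGB2HSV)
roi=np.zeros(d.shape,bool);roi[210:285,360:435]=1
m=roi&(abs(P[...,2]-.052)<.006)&(hsv[...,1]>120)
q=P[m];print('rest',m.sum(),np.median(q[:,2]))
r=cv2.minAreaRect((q[:,:2]*1000).astype(np.float32));print(r)
m=roi&(P[...,2]>.085);q=P[m];print('handle',q.mean(0) if len(q) else None,q[:,2].max() if len(q) else 0,len(q))
m=roi&(hsv[...,1]<80)&(abs(P[...,2]-.057)<.006);q=P[m];print('collar',len(q),cv2.minEnclosingCircle((q[:,:2]*1000).astype(np.float32)))
# tab
roi=np.zeros(d.shape,bool);roi[222:255,180:222]=1
m=roi&(abs(P[...,2]-.052)<.008);q=P[m];print('tab',len(q),cv2.minAreaRect((q[:,:2]*1000).astype(np.float32)),np.median(q[:,2]))
g=cv2.cvtColor(p,cv2.COLOR_RGB2GRAY)
m=np.zeros(d.shape,bool);m[226:247,190:211]=1;m&=(g<70)
v,u=np.nonzero(m);print('hole px',u.mean(),v.mean(),len(u),ray(c,u.mean(),v.mean(),.052))
# griddle
roi=np.zeros(d.shape,bool);roi[125:232,140:258]=1
m=roi&(P[...,2]>.06)&(P[...,2]<.1);q=P[m];r=cv2.minAreaRect((q[:,:2]*1000).astype(np.float32));print('griddle',len(q),r)
for n,(u,v,z) in dict(cup=(286,240,.042),jar=(327,197,.105)).items(): print(n,ray(c,u,v,z))
for n,z,(u0,u1,v0,v1) in [('spat',.01,(160,315,270,318))]:
  print(P[v0:v1,u0:u1,2].max())
b=cv2.resize(p[215:275,170:230],(400,400),interpolation=0); b2=cv2.resize(p[213:273,367:427],(400,400),interpolation=0)
cv2.imwrite('pics/crop.png',np.hstack([b,b2])[:,:,::-1])
E
```

```text
cam [0.53470285 0.01387731 1.13494428] 439.6354133115988 [[-0.01932634 -0.99938774 -0.0291656 ]
 [-0.99680328  0.02152179 -0.0769417 ]
 [ 0.07752229  0.02758536 -0.99660892]]
rest 1008 0.05258574385566518
((513.2720947265625, -238.97605895996094), (100.60443115234375, 81.633056640625), 15.225976943969727)
handle [ 0.52453376 -0.1675979   0.38323697] 1.1349442811141177 135
collar 240 ((521.2388305664062, -236.54067993164062), 26.32246971130371)
tab 468 ((545.6129150390625, 255.26744079589844), (61.37504196166992, 71.7778549194336), 7.006624221801758) 0.05211982090403956
hole px 199.8641975308642 235.320987654321 81 [0.54433187 0.24524544 0.052     ]
griddle 7963 ((675.2745361328125, 242.16986083984375), (216.32411193847656, 234.79165649414062), 7.203398704528809)
cup [0.52867665 0.03282127 0.042     ]
jar [ 0.62769896 -0.06648863  0.105     ]
1.1349442811141177
```

View pics/crop.png

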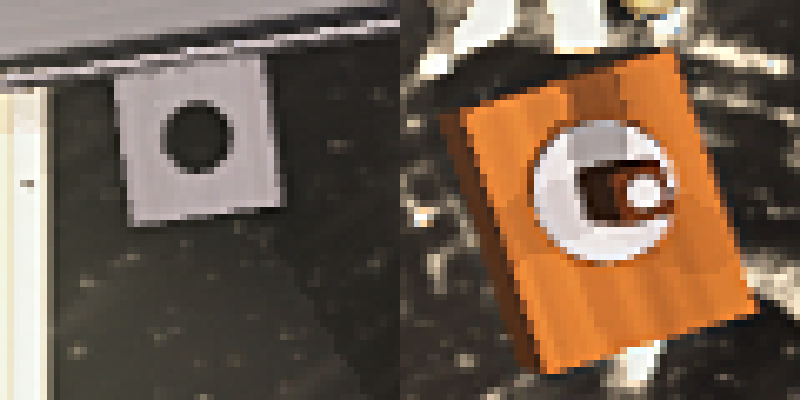

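The tab hole is at about (0.544, 0.245), griddle yaw about 7°. The rest is at (0.513, -0.239), yaw about 15°, with the handle near (0.519, -0.237). I start moving towards the hook.

```bash
cat >> h.py <<'E'
def rel(x,y,z,yaw,roll=np.pi):
    from scipy.spatial.transform import Rotation as Ro
    s=observe();R0=Ro.from_euler('xyz',s['tool_rot']);R1=Ro.from_euler('xyz',[roll,0,np.radians(yaw)])
    print('t',s['clock'],'pos',s['position'].round(4),'rot',np.degrees(s['tool_rot']).round(2),'F',s['force'].round(2),'w',s['grip_width'])
    print('shift cm',(R0.inv().apply(np.array([x,y,z])-s['position'])*100).round(2),'rotvec',(R0.inv()*R1).as_rotvec().round(3))
E
python3 -c "
from h import *
print(bot.pinch_z)
rel(.50,.2,.25,105.2)"
```

```text
0.0187
t 0.1 pos [0.1917 0.5946 0.2308] rot [-1.7994e+02  1.0000e-02  1.6214e+02] F [-0.46 -0.16 -0.  ] w 0.08542616143863697
shift cm [-41.45 -28.1   -1.89] rotvec [-0.001  0.001  0.994]
```

play_rows(
  motion=[
    [-3.3,-3,0.4,0,0,0.1,1],
    [-6.6,-6,0,0,0,0.2,1],
    [-10,-9,-0.5,0,0,0.3,1],
    [-13.3,-12,-1,0,0,0.4,1],
    [-16.6,-15,-1.5,0,0,0.5,1],
  ],
)

```text
clock: 0.6
position: [0.3043, 0.3993, 0.2463]
tool_rot: [-3.141, -0.0, 2.326]
force: [1.0, 0.5, 0.8]
grip_width: 0.0851
finger_force: 0.0
```

```bash
python3 -c "
from h import *
rel(.519,-.237,.21,105.2)"
```

```text
t 0.6 pos [0.3043 0.3993 0.2463] rot [-179.98   -0.    133.25] F [1.04 0.49 0.79] w 0.08507071818767696
shift cm [-61.06 -27.96   3.64] rotvec [-0.    0.    0.49]
```

play_rows(
  motion=[
    [-4.1,-1.9,0,0,0,0.1,1],
    [-8.2,-3.8,0,0,0,0.2,1],
    [-12.3,-5.6,0,0,0,0.3,1],
    [-16.4,-7.5,0,0,0,0.4,1],
    [-20.5,-9.4,0,0,0,0.49,1],
  ],
)

```text
clock: 1.1
position: [0.3767, 0.186, 0.2463]
tool_rot: [3.142, -0.0, 1.836]
force: [1.6, 1.2, -0.2]
grip_width: 0.0854
finger_force: 0.0
```

```bash
python3 -c "
from h import *
rel(.519,-.237,.21,105.2)"
```

```text
t 1.1 pos [0.3767 0.186  0.2463] rot [ 1.8000e+02 -1.0000e-02  1.0518e+02] F [ 1.59  1.18 -0.2 ] w 0.08538702048983139
shift cm [-44.55   2.65   3.62] rotvec [ 0. -0. -0.]
```

play_rows(
  motion=[
    [-4.5,0.3,0,0,0,0,1],
    [-9,0.6,0,0,0,0,1],
    [-13.5,0.8,0,0,0,0,1],
    [-18,1.1,0,0,0,0,1],
    [-22.4,1.3,0,0,0,0,1],
  ],
)

```text
clock: 1.6
position: [0.4489, -0.0266, 0.2464]
tool_rot: [3.141, -0.0, 1.84]
force: [1.2, 0.3, -0.5]
grip_width: 0.0851
finger_force: 0.0
```

play_rows(
  motion=[
    [-4.5,0.3,0.7,0,0,0,1],
    [-9,0.6,1.4,0,0,0,1],
    [-13.5,0.8,2.1,0,0,0,1],
    [-18,1.1,2.8,0,0,0,1],
    [-21.8,1.3,3.6,0,0,0,1],
  ],
)

```text
clock: 2.1
position: [0.5194, -0.2338, 0.2098]
tool_rot: [-3.141, 0.0, 1.839]
force: [0.4, 1.8, 0.6]
grip_width: 0.0857
finger_force: 0.0
```

```bash
python3 -c "
from h import *
p,d,c=grab('wrist','w1.png')
rel(.519,-.237,.069,105.2)
P=pts(d,c)
np.savez('w1.npz',p=p,d=d,**c)
print(-np.array(c['R']).T@c['t'])
hsv=cv2.cvtColor(p,cv2.COLOR_RGB2HSV)
near=np.hypot(P[...,0]-.52,P[...,1]+.237)<.09
m=near&(abs(P[...,2]-.113)<.006);q=P[m];print('htop',len(q),cv2.minAreaRect((q[:,:2]*1000).astype(np.float32)) if len(q) else 0)
m=near&(abs(P[...,2]-.052)<.003)&(hsv[...,1]>120);q=P[m];print('rest',len(q),cv2.minAreaRect((q[:,:2]*1000).astype(np.float32)) if len(q) else 0)
"
```

```text
t 2.15 pos [ 0.5194 -0.239   0.2088] rot [-1.7991e+02  1.6000e-01  1.0516e+02] F [-6.65 -3.34 -3.46] w 0.08574023542562903
shift cm [ 0.24  0.03 13.97] rotvec [-0.002  0.003 -0.001]
[ 0.4988028  -0.15866861  0.35330484]
htop 609 ((520.8914794921875, -235.16445922851562), (20.032135009765625, 19.67121696472168), 15.102617263793945)
rest 5857 ((513.5380859375, -238.0713653564453), (100.23845672607422, 80.34590148925781), 15.592376708984375)
```

View pics/w1.png

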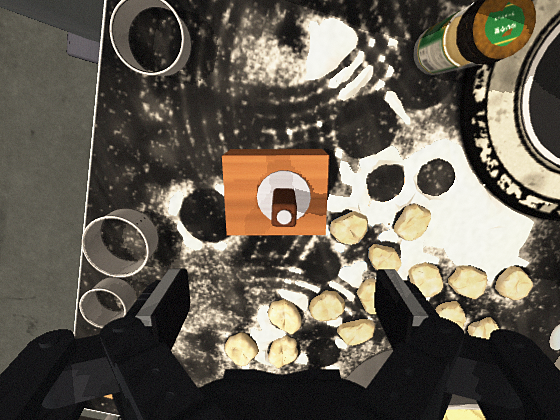

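The wrist view shows the rest at (275,192) and the handle top at (284,217), which gives a handle position of about (0.5205, -0.2357) and yaw 15.3°. I descend.

play_rows(
  motion=[
    [0.27,0.15,3,0,0,0,1],
    [0.27,0.15,6.5,0,0,0,1],
    [0.27,0.15,10,0,0,0,1],
    [0.27,0.15,13,0,0,0,1],
    [0.27,0.15,13.9,0,0,0,1],
  ],
)

```text
clock: 2.65
position: [0.5183, -0.2278, 0.0686]
tool_rot: [-3.138, -0.002, 1.84]
force: [-0.5, 0.0, 0.5]
grip_width: 0.0856
finger_force: 0.0
```

```bash
python3 -c "
from h import *
rel(.5205,-.2357,.07,105.3)"
```

```text
t 2.65 pos [ 0.5183 -0.2278  0.0686] rot [-1.7980e+02 -1.3000e-01  1.0541e+02] F [-0.48  0.05  0.51] w 0.08559271849845243
shift cm [-0.82  0.   -0.15] rotvec [-0.004 -0.002  0.002]
```

play_rows(
  motion=[
    [0,0,0,0,0,0,1],
    [0,0,0,0,0,0,1],
    [0,0,0,0,0,0,1],
    [0,0,0,0,0,0,1],
    [0,0,0,0,0,0,1],
  ],
)

```text
clock: 3.15
position: [0.5202, -0.2285, 0.072]
tool_rot: [3.141, 0.0, 1.84]
force: [-0.1, 0.5, 0.5]
grip_width: 0.0856
finger_force: 0.0
```

```bash
python3 -c "
from h import *
rel(.5205,-.2357,.07,105.3)"
```

```text
t 3.15 pos [ 0.5202 -0.2285  0.072 ] rot [1.7994e+02 3.0000e-02 1.0542e+02] F [-0.13  0.47  0.49] w 0.08559599655925419
shift cm [-0.7  -0.16  0.2 ] rotvec [0.001 0.    0.002]
```

play_rows(
  motion=[
    [-0.4,-0.1,0.1,0,0,0,1],
    [-0.7,-0.15,0.2,0,0,0,1],
    [-0.7,-0.15,0.2,0,0,0,0.2],
    [-0.7,-0.15,0.2,0,0,0,-0.3],
    [-0.7,-0.15,0.2,0,0,0,-0.4],
  ],
  squeeze=80,
)

```text
clock: 3.65
position: [0.5202, -0.2356, 0.0692]
tool_rot: [-3.141, -0.0, 1.84]
force: [-0.6, 0.5, 0.1]
grip_width: 0.0439
finger_force: 0.0
```

play_rows(
  motion=[
    [0,0,0,0,0,0,-0.6],
    [0,0,0,0,0,0,-0.8],
    [0,0,0,0,0,0,-1],
    [0,0,0,0,0,0,-1],
    [0,0,0,0,0,0,-1],
  ],
  squeeze=80,
)

```text
clock: 4.15
position: [0.5203, -0.2356, 0.0695]
tool_rot: [3.141, -0.0, 1.84]
force: [-0.5, 1.5, 5.0]
grip_width: 0.0187
finger_force: 78.3
```

play_rows(
  motion=[
    [0,0,0,0,0,0,-1],
    [0,0,0,0,0,0,-1],
    [0,0,0,0,0,0,-1],
    [0,0,0,0,0,0,-1],
    [0,0,0,0,0,0,-1],
  ],
  squeeze=110,
)

```text
clock: 4.65
position: [0.5204, -0.2356, 0.0696]
tool_rot: [3.141, 0.0, 1.84]
force: [-1.6, 1.9, 6.4]
grip_width: 0.0187
finger_force: 107.1
```

```bash
python3 -c "
from h import *
rel(.5205,-.2357,.07,105.3)"
```

```text
t 4.65 pos [ 0.5204 -0.2356  0.0696] rot [179.98   0.   105.42] F [-1.59  1.9   6.42] w 0.01865939038806103
shift cm [-0.02  0.01 -0.04] rotvec [0.    0.    0.002]
```

play_rows(
  motion=[
    [0,0,-0.5,0,0,0,-1],
    [0,0,-3,0,0,0,-1],
    [0,0,-6,0,0,0,-1],
    [0,0,-9,0,0,0,-1],
    [0,0,-11.5,0,0,0,-1],
  ],
)

```text
clock: 5.15
position: [0.5202, -0.2357, 0.186]
tool_rot: [3.141, 0.0, 1.84]
force: [0.4, 0.3, -2.0]
grip_width: 0.0187
finger_force: 107.4
```

```bash
python3 -c "
from h import *
rel(.5503,.2459,.185,97.1)"
```

```text
t 5.15 pos [ 0.5202 -0.2357  0.186 ] rot [1.7998e+02 2.0000e-02 1.0540e+02] F [ 0.36  0.31 -1.96] w 0.018744282155865065
shift cm [45.64 15.69  0.09] rotvec [0.    0.    0.145]
```

play_rows(
  motion=[
    [3.2,1.1,0,0,0,0,-1],
    [7.2,2.5,0,0,0,0,-1],
    [11.2,3.9,0,0,0,0,-1],
    [15.2,5.2,0,0,0,0,-1],
    [19.2,6.6,0,0,0,0,-1],
  ],
)

```text
clock: 5.65
position: [0.5325, -0.0314, 0.1845]
tool_rot: [-3.142, -0.0, 1.839]
force: [1.0, -0.0, -1.7]
grip_width: 0.019
finger_force: 107.5
```

play_rows(
  motion=[
    [4,1.4,0,0,0,0,-1],
    [8,2.7,0,0,0,0,-1],
    [12,4.1,0,0,0,0,-1],
    [16,5.5,0,0,0,0,-1],
    [19,6.5,0,0,0,0,-1],
  ],
)

```text
clock: 6.15
position: [0.5447, 0.1704, 0.1844]
tool_rot: [3.142, -0.0, 1.842]
force: [0.6, -0.7, -1.4]
grip_width: 0.0189
finger_force: 107.5
```

play_rows(
  motion=[
    [3,1,0,0,0,0.04,-1],
    [5.5,2,0,0,0,0.09,-1],
    [7.4,2.6,0,0,0,0.145,-1],
    [7.4,2.6,0,0,0,0.145,-1],
    [7.4,2.6,0,0,0,0.145,-1],
  ],
)

```text
clock: 6.65
position: [0.5502, 0.2456, 0.1842]
tool_rot: [-3.141, 0.001, 1.696]
force: [0.6, -0.7, -1.9]
grip_width: 0.0188
finger_force: 107.5
```

```bash
python3 -c "
from h import *
rel(.5503,.2459,.185,97.1)
p,d,c=grab('wrist','w2.png')
np.savez('w2.npz',p=p,d=d,**c)
rel(.5503,.2459,.185,97.1)
"
```

```text
t 6.65 pos [0.5502 0.2456 0.1842] rot [-1.7998e+02  4.0000e-02  9.7170e+01] F [ 0.56 -0.68 -1.88] w 0.01878824530655378
shift cm [ 0.03  0.01 -0.08] rotvec [-0.     0.001  0.001]
t 6.7 pos [0.5503 0.2449 0.1843] rot [-1.7999e+02  3.0000e-02  9.7120e+01] F [ 0.17 -0.68 -1.72] w 0.018832335633118195
shift cm [ 0.1   0.01 -0.07] rotvec [-0.     0.001  0.   ]
```

View pics/w2.png

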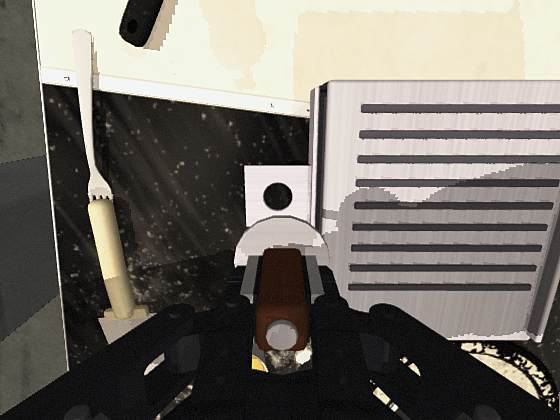

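The view shows the tab with its hole at (277,196), with the collar arc just below it at (281,240). I measure the hole and check the collar against the TCP.

```bash
cat > hole.py <<'E'
from h import *
def hole(p,d,c,u0,v0,r=32,z=.052):
    g=cv2.cvtColor(p,cv2.COLOR_RGB2GRAY)
    w=g[v0-r:v0+r,u0-r:u0+r]
    b=(w<110).astype(np.uint8);n,l,s,ce=cv2.connectedComponentsWithStats(b)
    k=l[r,r]; cn=max(cv2.findContours((l==k).astype(np.uint8),0,1)[0],key=len)[:,0]+[u0-r,v0-r]
    X=np.array([ray(c,u,v,z) for u,v in cn]);(e,ax,a)=cv2.fitEllipse((X[:,:2]*1000).astype(np.float32));return e,ax
if __name__=='__main__':
    f=np.load('w2.npz');p,d=f['p'],f['d'];c={k:f[k] for k in('fx','fy','cx','cy','R','t')}
    print('wrist hole',hole(p,d,c,277,196,25))
    P=pts(d,c)
    m=np.zeros(d.shape,bool);m[150:225,230:309]=1;m&=abs(P[...,2]-.052)<.004
    q=P[m];print('tab z',np.median(q[:,2]),cv2.minAreaRect((q[:,:2]*1000).astype(np.float32)))
    m=np.zeros(d.shape,bool);m[205:300,230:335]=1;m&=(P[...,2]>.16)&(P[...,2]<.182)
    print('collar z',np.median(P[m][:,2]))
    m=m&(P[...,2]>.164);E=[]
    for u in range(238,328,3):
        v=np.nonzero(m[:,u])[0]
        if len(v): E.append(ray(c,u,v[0],.1716)[:2])
    E=np.array(E);A=np.c_[2*E,np.ones(len(E))];s=np.linalg.lstsq(A,(E**2).sum(1),rcond=None)[0]
    print('collar c',s[:2],np.sqrt(s[2]+s[:2]@s[:2]))
    f=np.load('top0.npz');p,d=f['p'],f['d'];c={k:f[k] for k in('fx','fy','cx','cy','R','t')}
    m=np.zeros(d.shape,bool);print('top hole',hole(p,d,c,200,235,9))
E
python3 hole.py
```

```text
wrist hole ((545.356689453125, 248.8441162109375), (24.744169235229492, 24.876806259155273))
tab z 0.05296514577359374 ((544.43212890625, 249.7757568359375), (56.81489181518555, 54.591957092285156), 7.773743629455566)
collar z 0.17254477798357962
collar c [0.54960133 0.24655992] 0.02501872516779724
top hole ((544.9278564453125, 247.33978271484375), (24.3983154296875, 24.614120483398438))
```

```bash
python3 -c "
from h import *
rel(.5513,.2487,.135,97.4)"
```

```text
t 6.7 pos [0.5503 0.2449 0.1843] rot [-1.7999e+02  3.0000e-02  9.7120e+01] F [ 0.17 -0.68 -1.72] w 0.018832335633118195
shift cm [0.36 0.14 4.93] rotvec [-0.     0.001 -0.005]
```

play_rows(
  motion=[
    [0.3,0.14,1.5,0,0,-0.005,-1],
    [0.3,0.14,3,0,0,-0.005,-1],
    [0.3,0.14,4.9,0,0,-0.005,-1],
    [0.3,0.14,4.9,0,0,-0.005,-1],
    [0.3,0.14,4.9,0,0,-0.005,-1],
  ],
)

```text
clock: 7.2
position: [0.5513, 0.2482, 0.1347]
tool_rot: [-3.14, 0.001, 1.699]
force: [0.4, -0.4, -2.0]
grip_width: 0.0189
finger_force: 107.6
```

```bash
python3 -c "
from h import *
rel(.5513,.2487,.12,97.4)
p,d,c=grab('scene')
R=np.array(c['R'])
for X in [(.5453,.2484,.052),(.5453,.2484,.0695)]:
  x=R@np.array(X)+c['t'];print(c['fx']*x[0]/x[2]+c['cx'],c['fy']*x[1]/x[2]+c['cy'])
np.savez('s2.npz',p=p,d=d,**c)
cv2.imwrite('pics/s2.png',cv2.resize(p[140:230,140:260],(800,600),interpolation=1)[:,:,::-1])
"
```

```text
t 7.2 pos [0.5513 0.2482 0.1347] rot [-1.7994e+02  4.0000e-02  9.7360e+01] F [ 0.36 -0.35 -2.  ] w 0.018889481744948155
shift cm [0.05 0.   1.47] rotvec [-0.001  0.001 -0.001]
187.6230484963424 188.60581868285578
186.60045787626 182.73670491036322
```

View pics/s2.png

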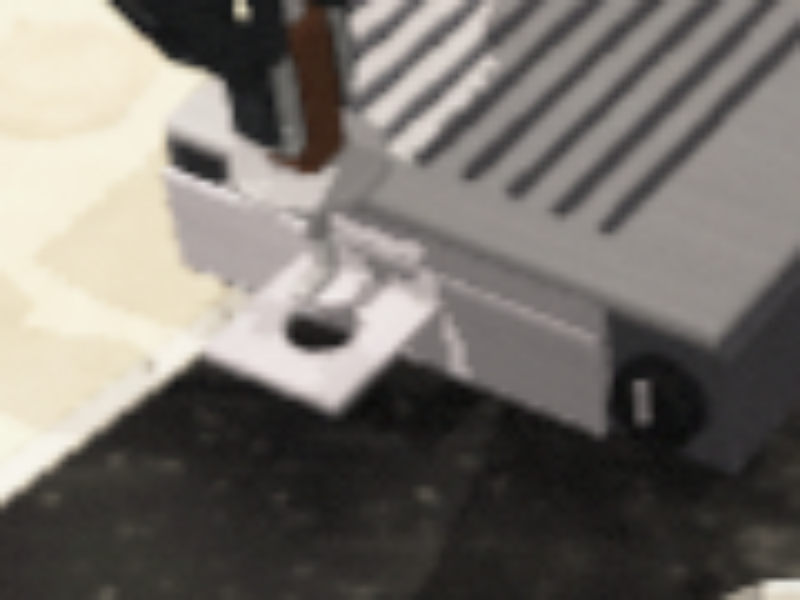

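The hook's toe (around (310,285)) hangs right above the hole (320,328). I lower it slowly, watching the force.

play_rows(
  motion=[
    [0.03,0,0.5,0,0,0,-1],
    [0.03,0,1,0,0,0,-1],
    [0.03,0,1.4,0,0,0,-1],
    [0.03,0,1.6,0,0,0,-1],
    [0.03,0,1.75,0,0,0,-1],
  ],
)

```text
clock: 7.75
position: [0.5514, 0.2491, 0.1176]
tool_rot: [-3.141, 0.0, 1.7]
force: [1.0, -0.1, -1.8]
grip_width: 0.0188
finger_force: 107.6
```

play_rows(
  motion=[
    [0,0,0.06,0,0,0,-1],
    [0,0,0.12,0,0,0,-1],
    [0,0,0.18,0,0,0,-1],
    [0,0,0.24,0,0,0,-1],
    [0,0,0.3,0,0,0,-1],
  ],
)

```text
clock: 8.25
position: [0.5514, 0.2492, 0.1148]
tool_rot: [3.142, -0.0, 1.7]
force: [-0.4, 0.1, -1.6]
grip_width: 0.0187
finger_force: 107.6
```

play_rows(
  motion=[
    [0,0,0.1,0,0,0,-1],
    [0,0,0.2,0,0,0,-1],
    [0,0,0.3,0,0,0,-1],
    [0,0,0.4,0,0,0,-1],
    [0,0,0.5,0,0,0,-1],
  ],
)

```text
clock: 8.75
position: [0.5514, 0.2492, 0.1097]
tool_rot: [-3.142, 0.0, 1.7]
force: [-0.2, -0.2, -1.0]
grip_width: 0.0185
finger_force: 107.6
```

play_rows(
  motion=[
    [0,0,0.4,0,0,0,-1],
    [0,0,0.8,0,0,0,-1],
    [0,0,1.2,0,0,0,-1],
    [0,0,1.6,0,0,0,-1],
    [0,0,1.9,0,0,0,-1],
  ],
)

```text
clock: 9.25
position: [0.5513, 0.2491, 0.0903]
tool_rot: [-3.141, 0.0, 1.7]
force: [0.4, -0.5, -1.9]
grip_width: 0.0189
finger_force: 107.6
```

```bash
python3 -c "
from h import *
rel(.5513,.2487,.091,97.4)"
```

```text
t 9.25 pos [0.5513 0.2491 0.0903] rot [-1.7998e+02  1.0000e-02  9.7390e+01] F [ 0.38 -0.47 -1.87] w 0.018890063915791584
shift cm [-0.04 -0.01 -0.07] rotvec [-0.  0. -0.]
```

play_rows(
  motion=[
    [0,-0.4,0,0,0,0,-1],
    [0,-0.8,0,0,0,0,-1],
    [0,-1.2,0,0,0,0,-1],
    [0,-1.6,0,0,0,0,-1],
    [0,-1.9,0,0,0,0,-1],
  ],
)

```text
clock: 9.75
position: [0.5327, 0.2468, 0.0911]
tool_rot: [3.14, -0.0, 1.7]
force: [4.5, 1.1, -3.6]
grip_width: 0.0186
finger_force: 107.5
```

play_rows(
  motion=[
    [0,-0.3,0,0,0,0,-1],
    [0,-0.6,0,0,0,0,-1],
    [0,-0.9,0,0,0,0,-1],
    [0,-1.2,0,0,0,0,-1],
    [0,-1.5,0,0,0,0,-1],
  ],
)

```text
clock: 10.25
position: [0.5176, 0.2448, 0.0909]
tool_rot: [3.141, -0.0, 1.7]
force: [3.1, 0.9, -0.6]
grip_width: 0.019
finger_force: 107.5
```

```bash
python3 -c "
from h import *
rel(.5513,.2491,.0903,97.4)"
```

```text
t 10.25 pos [0.5176 0.2448 0.0909] rot [ 1.7999e+02 -1.0000e-02  9.7390e+01] F [ 3.06  0.91 -0.61] w 0.019009282712794475
shift cm [-0.01  3.4   0.06] rotvec [ 0. -0. -0.]
```

play_rows(
  motion=[
    [0,-0.2,0,0,0,0,-1],
    [0,-0.4,0,0,0,0,-1],
    [0,-0.6,0,0,0,0,-1],
    [0,-0.8,0,0,0,0,-1],
    [0,-1,0,0,0,0,-1],
  ],
)

```text
clock: 10.75
position: [0.5077, 0.2435, 0.0908]
tool_rot: [3.141, -0.0, 1.7]
force: [4.1, 1.5, 0.5]
grip_width: 0.0189
finger_force: 107.5
```

play_rows(
  motion=[
    [0,-0.2,0,0,0,0,-1],
    [0,-0.4,0,0,0,0,-1],
    [0,-0.5,0,0,0,0,-1],
    [0,-0.6,0,0,0,0,-1],
    [0,-0.7,0,0,0,0,-1],
  ],
)

```text
clock: 11.25
position: [0.5008, 0.2426, 0.0908]
tool_rot: [3.142, 0.0, 1.7]
force: [3.5, 1.7, 0.3]
grip_width: 0.0186
finger_force: 107.5
```

play_rows(
  motion=[
    [0,-0.2,0,0,0,0,-1],
    [0,-0.4,0,0,0,0,-1],
    [0,-0.5,0,0,0,0,-1],
    [0,-0.6,0,0,0,0,-1],
    [0,-0.7,0,0,0,0,-1],
  ],
)

```text
clock: 11.75
position: [0.4938, 0.2417, 0.0908]
tool_rot: [3.142, 0.0, 1.7]
force: [3.8, 2.9, 0.1]
grip_width: 0.0187
finger_force: 107.5
```

play_rows(
  motion=[
    [0.02,-0.2,0,0,0,0,-1],
    [0.04,-0.4,0,0,0,0,-1],
    [0.06,-0.5,0,0,0,0,-1],
    [0.08,-0.6,0,0,0,0,-1],
    [0.08,-0.7,0,0,0,0,-1],
  ],
)

```text
clock: 12.25
position: [0.4868, 0.2413, 0.0908]
tool_rot: [-3.142, 0.0, 1.7]
force: [3.8, -0.5, -0.3]
grip_width: 0.0188
finger_force: 107.6
```

play_rows(
  motion=[
    [0,-0.2,0,0,0,0,-1],
    [0,-0.4,0,0,0,0,-1],
    [0,-0.5,0,0,0,0,-1],
    [0,-0.6,0,0,0,0,-1],
    [0,-0.7,0,0,0,0,-1],
  ],
)

```text
clock: 12.75
position: [0.4798, 0.2406, 0.0908]
tool_rot: [-3.142, 0.0, 1.7]
force: [3.3, -0.5, -2.4]
grip_width: 0.019
finger_force: 107.6
```

play_rows(
  motion=[
    [0,-0.2,0,0,0,0,-1],
    [0,-0.4,0,0,0,0,-1],
    [0,-0.5,0,0,0,0,-1],
    [0,-0.6,0,0,0,0,-1],
    [0,-0.7,0,0,0,0,-1],
  ],
)

```text
clock: 13.25
position: [0.473, 0.2398, 0.0908]
tool_rot: [3.141, 0.0, 1.7]
force: [4.1, -1.0, -2.0]
grip_width: 0.0189
finger_force: 107.6
```

play_rows(
  motion=[
    [0,-0.2,0,0,0,0,-1],
    [0,-0.4,0,0,0,0,-1],
    [0,-0.5,0,0,0,0,-1],
    [0,-0.6,0,0,0,0,-1],
    [0,-0.7,0,0,0,0,-1],
  ],
)

```text
clock: 13.75
position: [0.4668, 0.239, 0.091]
tool_rot: [3.14, -0.0, 1.7]
force: [8.4, -1.5, -5.1]
grip_width: 0.0187
finger_force: 107.4
```

play_rows(
  motion=[
    [0,0,0,0,0,0,-1],
    [0,-0.05,0,0,0,0,-1],
    [0,-0.1,0,0,0,0,-1],
    [0,-0.15,0,0,0,0,-1],
    [0,-0.2,0,0,0,0,-1],
  ],
)

```text
clock: 14.25
position: [0.4652, 0.2388, 0.091]
tool_rot: [3.139, -0.0, 1.699]
force: [9.6, -1.3, -5.2]
grip_width: 0.0187
finger_force: 107.5
```

play_rows(
  motion=[
    [0,-0.05,0,0,0,0,-1],
    [0,-0.1,0,0,0,0,-1],
    [0,-0.15,0,0,0,0,-1],
    [0,-0.2,0,0,0,0,-1],
    [0,-0.2,0,0,0,0,-1],
  ],
)

```text
clock: 14.75
position: [0.4634, 0.2386, 0.0911]
tool_rot: [3.139, -0.0, 1.699]
force: [11.3, -0.7, -6.2]
grip_width: 0.0188
finger_force: 107.5
```

play_rows(
  motion=[
    [0,0,0,0,0,0,-1],
    [0,0,0,0,0,0,-1],
    [0,0,0,0,0,0,-1],
    [0,0,0,0,0,0,-1],
    [0,0,0,0,0,0,-1],
  ],
)

```text
clock: 15.25
position: [0.4634, 0.2386, 0.091]
tool_rot: [3.139, -0.0, 1.699]
force: [10.6, -0.7, -5.5]
grip_width: 0.0187
finger_force: 107.5
```

play_rows(
  motion=[
    [0,0.2,0,0,0,0,-1],
    [0,0.5,0,0,0,0,-1],
    [0,0.8,0,0,0,0,-1],
    [0,0.8,0,0,0,0,-1],
    [0,0.8,0,0,0,0,-1],
  ],
)

```text
clock: 15.75
position: [0.4697, 0.2395, 0.0907]
tool_rot: [-3.141, -0.0, 1.7]
force: [0.4, -0.3, -2.5]
grip_width: 0.0188
finger_force: 108.4
```

```bash
python3 -c "
from h import *
rel(.5204,-.2356,.0696,105.4)
p,d,c=grab('wrist','w3.png');np.savez('w3.npz',p=p,d=d,**c)
p,d,c=grab('scene');np.savez('s3.npz',p=p,d=d,**c)
cv2.imwrite('pics/s3.png',np.hstack([cv2.resize(p[150:240,110:210],(400,400),interpolation=1),cv2.resize(np.load('w3.npz')['p'],(400,400))])[:,:,::-1])
"
```

```text
t 15.75 pos [0.4697 0.2395 0.0907] rot [-179.96   -0.     97.4 ] F [ 0.42 -0.27 -2.53] w 0.018784769309247693
shift cm [-47.77  -1.08   2.1 ] rotvec [-0.001 -0.    -0.14 ]
```

View pics/s3.png

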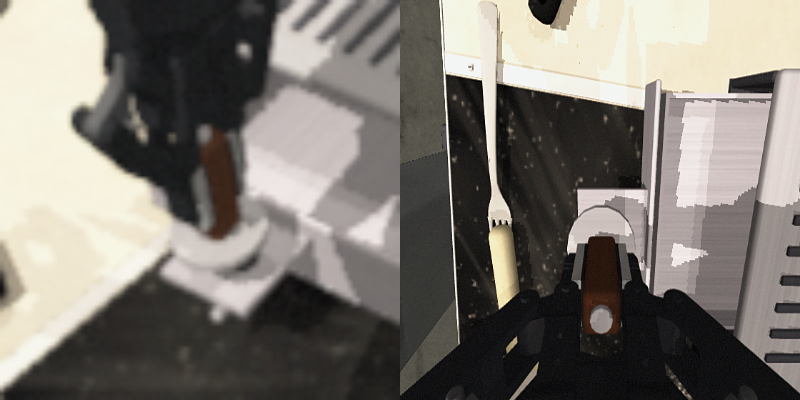

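The tray is drawn out and the hook is unloaded. The tab's corners show around the collar (wrist view, about (577,190)–(648,190) in the right half). I use the tab's front edge to get the hole's new place.

```bash
python3 -c "
from h import *
a=np.radians(7.1);ex=np.array([np.cos(a),np.sin(a)]);ey=np.array([-ex[1],ex[0]])
for n,(v0,v1,u0,u1) in dict(w2=(150,215,225,312),w3=(185,215,235,350)).items():
  f=np.load(n+'.npz');p,d=f['p'],f['d'];c={k:f[k] for k in('fx','fy','cx','cy','R','t')}
  P=pts(d,c);m=np.zeros(d.shape,bool);m[v0:v1,u0:u1]=1;m&=abs(P[...,2]-.052)<.006
  q=P[m][:,:2];s=q@ex;t=q@ey
  print(n,len(q),'front edge s',np.percentile(s,[0.5,2,98,99.5]),'hi t',np.percentile(t,99))
print('hole1 s',np.array([.5453,.2484])@ex,'t',np.array([.5453,.2484])@ey,'hook now s',np.array([.4697,.2395])@ex, np.array([.4697,.2395])@ey)
"
```

```text
w2 2718 front edge s [0.54314129 0.54390778 0.60073742 0.60101432] hi t 0.20761075588060074
w3 1831 front edge s [0.47569412 0.47652409 0.53333587 0.53350074] hi t 0.21374287466959377
hole1 s 0.5718212125512954 t 0.17909536810416474 hook now s 0.49570086490416204 0.1796078854985651
```

play_rows(
  motion=[
    [0,0.3,0,0,0,0,-1],
    [0,0.6,0,0,0,0,-1],
    [0,0.9,0,0,0,0,-1],
    [-0.03,1.2,0,0,0,0,-1],
    [-0.03,1.45,0,0,0,0,-1],
  ],
)

```text
clock: 16.35
position: [0.4848, 0.2409, 0.0908]
tool_rot: [3.142, 0.0, 1.7]
force: [0.0, 0.3, -1.9]
grip_width: 0.0186
finger_force: 108.5
```

play_rows(
  motion=[
    [0,0,0,0,0,0,-1],
    [0,0,-0.3,0,0,0,-1],
    [0,0,-0.5,0,0,0,-1],
    [0,0,-0.7,0,0,0,-1],
    [0,0,-0.8,0,0,0,-1],
  ],
)

```text
clock: 16.85
position: [0.4844, 0.241, 0.0991]
tool_rot: [3.141, -0.0, 1.7]
force: [0.6, -0.4, -1.5]
grip_width: 0.0188
finger_force: 108.5
```

play_rows(
  motion=[
    [0,0,-0.1,0,0,0,-1],
    [0,0,-0.2,0,0,0,-1],
    [0,0,-0.3,0,0,0,-1],
    [0,0,-0.4,0,0,0,-1],
    [0,0,-0.5,0,0,0,-1],
  ],
)

```text
clock: 17.35
position: [0.4844, 0.2409, 0.1038]
tool_rot: [-3.142, 0.0, 1.7]
force: [-0.1, -0.7, -1.7]
grip_width: 0.0187
finger_force: 108.5
```

play_rows(
  motion=[
    [0,0,-0.1,0,0,0,-1],
    [0,0,-0.2,0,0,0,-1],
    [0,0,-0.3,0,0,0,-1],
    [0,0,-0.35,0,0,0,-1],
    [0,0,-0.4,0,0,0,-1],
  ],
)

```text
clock: 17.85
position: [0.4844, 0.241, 0.1078]
tool_rot: [3.142, 0.0, 1.7]
force: [0.2, 0.3, -2.1]
grip_width: 0.0185
finger_force: 108.5
```

play_rows(
  motion=[
    [0,0,-0.1,0,0,0,-1],
    [0,0,-0.2,0,0,0,-1],
    [0,0,-0.3,0,0,0,-1],
    [0,0,-0.4,0,0,0,-1],
    [0,0,-0.5,0,0,0,-1],
  ],
)

```text
clock: 18.35
position: [0.4844, 0.241, 0.1129]
tool_rot: [-3.142, 0.0, 1.7]
force: [0.3, 0.5, -1.4]
grip_width: 0.0187
finger_force: 108.5
```

Clear of the tab without contact, so I lift fully and look at the hook for any tilt.

play_rows(
  motion=[
    [0,0,-0.7,0,0,0,-1],
    [0,0,-2,0,0,0,-1],
    [0,0,-4,0,0,0,-1],
    [0,0,-6,0,0,0,-1],
    [0,0,-7.5,0,0,0,-1],
  ],
)

```text
clock: 18.85
position: [0.4848, 0.241, 0.19]
tool_rot: [3.14, -0.001, 1.699]
force: [-0.4, -0.6, -1.9]
grip_width: 0.0186
finger_force: 108.5
```

play_rows(
  motion=[
    [-4,0,0,0,0,0,-1],
    [-8,0,0,0,0,-0.03,-1],
    [-12,0.1,0,0,0,-0.06,-1],
    [-16,0.2,0,0,0,-0.1,-1],
    [-20,0.3,0,0,0,-0.14,-1],
  ],
)

```text
clock: 19.35
position: [0.5133, 0.0414, 0.189]
tool_rot: [3.141, -0.0, 1.841]
force: [0.8, -0.3, -1.7]
grip_width: 0.0186
finger_force: 108.5
```

```bash
python3 -c "
from h import *
rel(.5204,-.2356,.18,105.4)
p,d,c=grab('scene');np.savez('s4.npz',p=p,d=d,**c)
R=np.array(c['R']);pos=observe()['position']
x=R@(pos+[0,0,-.02])+c['t'];u,v=int(c['fx']*x[0]/x[2]+c['cx']),int(c['fy']*x[1]/x[2]+c['cy']);print(u,v)
for dz in (.03,-.05,.014-.08): 
  x=R@(pos+[0,0,dz])+c['t'];print(c['fx']*x[0]/x[2]+c['cx'],c['fy']*x[1]/x[2]+c['cy'])
cv2.imwrite('pics/s4.png',cv2.resize(p[v-50:v+40,u-60:u+60],(800,600),interpolation=1)[:,:,::-1])
"
```

```text
t 19.35 pos [0.5133 0.0414 0.189 ] rot [179.94  -0.   105.5 ] F [ 0.83 -0.34 -1.72] w 0.018634430942169898
shift cm [-26.88  -6.72   0.89] rotvec [ 0.001 -0.     0.002]
252 196
251.1423852395722 176.06340517654826
252.57737085930216 208.56761883243172
252.84248657655922 214.57282041687552
```

View pics/s4.png

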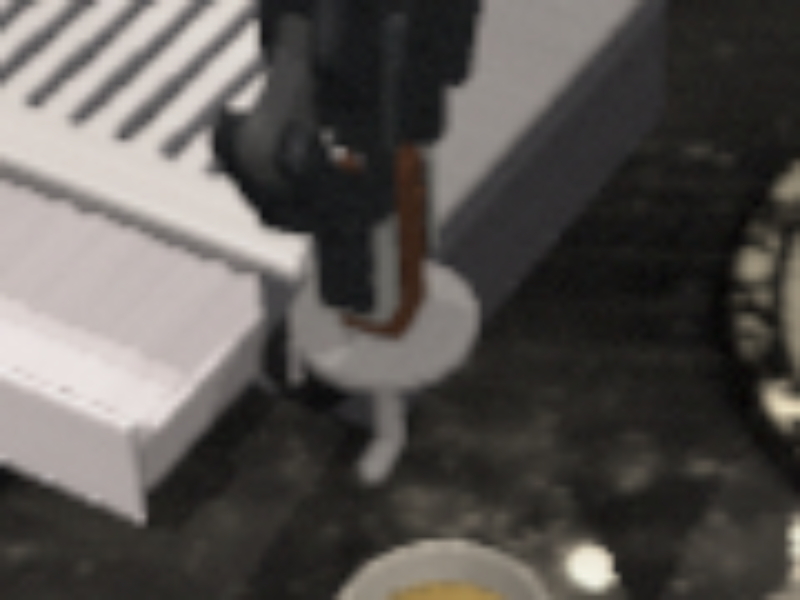

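The shank hangs straight, so there is no visible tilt, and the toe at about (378,462) in the crop is where I expected it. I go back to the rest.

play_rows(
  motion=[
    [-4,-1,0,0,0,0,-1],
    [-8,-2,0,0,0,0,-1],
    [-12.5,-3.1,0,0,0,0,-1],
    [-17,-4.2,0,0,0,0,-1],
    [-21,-5.2,0,0,0,0,-1],
  ],
)

```text
clock: 19.9
position: [0.5187, -0.1755, 0.189]
tool_rot: [3.141, 0.001, 1.839]
force: [0.3, 0.7, -1.1]
grip_width: 0.0189
finger_force: 108.5
```

play_rows(
  motion=[
    [-3,-0.8,0,0,0,0,-1],
    [-5,-1.3,0,0,0,0,-1],
    [-5.9,-1.5,0,0,0,0,-1],
    [-5.9,-1.5,0,0,0,0,-1],
    [-5.9,-1.5,0,0,0,0,-1],
  ],
)

```text
clock: 20.4
position: [0.5203, -0.2328, 0.188]
tool_rot: [3.141, -0.001, 1.841]
force: [-0.9, 0.6, -1.1]
grip_width: 0.0188
finger_force: 108.5
```

```bash
python3 -c "
from h import *
rel(.5204,-.2356,.0696,105.4)"
```

```text
t 20.4 pos [ 0.5203 -0.2328  0.188 ] rot [ 1.7999e+02 -3.0000e-02  1.0546e+02] F [-0.88  0.58 -1.1 ] w 0.018798177497266436
shift cm [-0.28 -0.06 11.84] rotvec [ 0.    -0.001  0.001]
```

play_rows(
  motion=[
    [-0.28,-0.05,2,0,0,0,-1],
    [-0.28,-0.05,4,0,0,0,-1],
    [-0.28,-0.05,6,0,0,0,-1],
    [-0.28,-0.05,6.5,0,0,0,-1],
    [-0.28,-0.05,6.5,0,0,0,-1],
  ],
)

```text
clock: 20.9
position: [0.5203, -0.2359, 0.1226]
tool_rot: [-3.141, -0.001, 1.841]
force: [0.3, 0.4, -1.4]
grip_width: 0.0184
finger_force: 108.5
```

play_rows(
  motion=[
    [0,0,0.2,0,0,0,-1],
    [0,0,0.5,0,0,0,-1],
    [0,0,0.8,0,0,0,-1],
    [0,0,1,0,0,0,-1],
    [0,0,1.2,0,0,0,-1],
  ],
)

```text
clock: 21.4
position: [0.5203, -0.237, 0.1107]
tool_rot: [3.141, 0.0, 1.84]
force: [-0.5, -0.1, -1.8]
grip_width: 0.0186
finger_force: 108.5
```

Inside the slot without contact. I lower it to just above seating.

play_rows(
  motion=[
    [0.1,0,0.8,0,0,0,-1],
    [0.1,0,1.6,0,0,0,-1],
    [0.1,0,2.4,0,0,0,-1],
    [0.1,0,3.2,0,0,0,-1],
    [0.1,0,3.8,0,0,0,-1],
  ],
)

```text
clock: 21.9
position: [0.5198, -0.2359, 0.0718]
tool_rot: [-3.141, -0.0, 1.84]
force: [-0.1, -0.3, -2.0]
grip_width: 0.0186
finger_force: 108.5
```

play_rows(
  motion=[
    [0,0,0.06,0,0,0,-1],
    [0,0,0.12,0,0,0,-1],
    [0,0,0.18,0,0,0,-1],
    [0,0,0.24,0,0,0,-1],
    [0,0,0.28,0,0,0,-1],
  ],
)

```text
clock: 22.4
position: [0.5201, -0.236, 0.0702]
tool_rot: [3.141, 0.0, 1.84]
force: [0.5, 0.2, -2.1]
grip_width: 0.0183
finger_force: 108.5
```

play_rows(
  motion=[
    [0,0,0.03,0,0,0,-1],
    [0,0,0.06,0,0,0,-1],
    [0,0,0.09,0,0,0,-1],
    [0,0,0.09,0,0,0,-1],
    [0,0,0.09,0,0,0,-1],
  ],
)

```text
clock: 22.9
position: [0.5201, -0.236, 0.0695]
tool_rot: [3.141, -0.0, 1.84]
force: [-1.9, 1.3, 8.0]
grip_width: 0.0188
finger_force: 110.1
```

Seated (+8 N). I open gently, then rise.

play_rows(
  motion=[
    [0,0,0,0,0,0,-0.4],
    [0,0,0,0,0,0,-0.2],
    [0,0,0,0,0,0,0.2],
    [0,0,0,0,0,0,0.5],
    [0,0,0,0,0,0,0.5],
  ],
  squeeze=20,
)

```text
clock: 23.4
position: [0.52, -0.236, 0.0691]
tool_rot: [-3.142, -0.0, 1.84]
force: [0.2, 0.1, 0.5]
grip_width: 0.064
finger_force: 0.0
```

play_rows(
  motion=[
    [0,0,0,0,0,0,0.5],
    [0,0,-1,0,0,0,0.5],
    [0,0,-4,0,0,0,0.5],
    [0,0,-8,0,0,0,0.5],
    [0,0,-12,0,0,0,0.5],
  ],
)

```text
clock: 23.9
position: [0.5196, -0.2361, 0.191]
tool_rot: [-3.141, 0.0, 1.839]
force: [0.7, -0.1, 0.4]
grip_width: 0.0643
finger_force: 0.0
```

play_rows(
  motion=[
    [0,0,-2,0,0,0,0.5],
    [0,0,-2,0,0,0,0.5],
    [0,0,-2,0,0,0,0.5],
    [0,0,-2,0,0,0,0.5],
    [0,0,-2,0,0,0,0.5],
  ],
)

```text
clock: 24.4
position: [0.5196, -0.2359, 0.2083]
tool_rot: [-3.14, -0.001, 1.84]
force: [-0.3, 0.6, 0.6]
grip_width: 0.0639
finger_force: 0.0
```

```bash
python3 -c "
from h import *
p,d,c=grab('wrist')
P=pts(d,c)
hsv=cv2.cvtColor(p,cv2.COLOR_RGB2HSV)
near=np.hypot(P[...,0]-.52,P[...,1]+.237)<.09
m=near&(abs(P[...,2]-.113)<.006);q=P[m];print('htop',len(q),np.median(q[:,2]),cv2.minAreaRect((q[:,:2]*1000).astype(np.float32)))
m=near&(abs(P[...,2]-.052)<.003)&(hsv[...,1]>120);q=P[m];print('rest',cv2.minAreaRect((q[:,:2]*1000).astype(np.float32)))
s,_,_=grab('scene')
cv2.imwrite('pics/end.png',np.hstack([cv2.resize(s,(400,300)),cv2.resize(p,(400,300))])[:,:,::-1])
s=observe();print(s['position'],s['qd'].round(3),s['force'],s['grip_width'])
"
```

```text
htop 618 0.11386500220506013 ((519.4407348632812, -236.15475463867188), (19.186038970947266, 19.798288345336914), 15.569839477539062)
rest ((513.6171264648438, -238.27984619140625), (100.34829711914062, 80.6717529296875), 15.655595779418945)
[ 0.51969375 -0.23595786  0.20846916] [ 0.    -0.002  0.002 -0.002  0.001 -0.    -0.003] [-0.32998305 -0.91285607 -0.15358618] 0.06375691013796916
```

View pics/end.png

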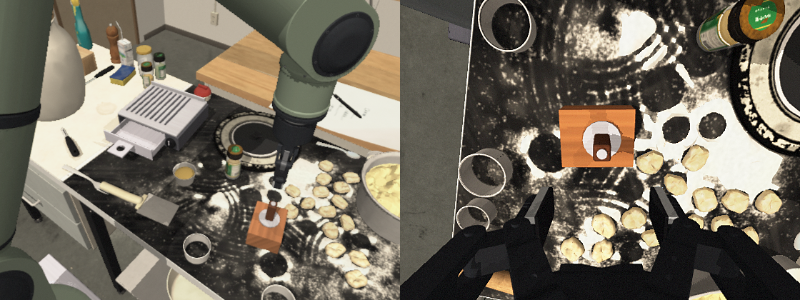

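The hook stands upright in its rest (wrist view (600,145)), the tray is out (scene view (125,143)), and the cup and jar have not moved. I hand the job in.

```bash
python3 -c "
from h import *
print(bot.job_done())"
```

```text
the job is handed in; nothing more can be done
None
```

The job is handed in, verdict not shown: the tray was pulled onto its stop at about 11 N and left out there, the hook is back upright in its rest with the collar on the wood, and the egg cup and spice jar look unmoved.

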